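Put the balance weights back in their fitted stand and cover them

ROBOT

A 6-joint arm with a two-finger parallel gripper is mounted at the origin on a cart in front of the work surface, level with it; the furniture and walls round the work are solid. World frame = base frame: x ahead of the robot, y to its left, z up, the work surface at z = 0. Lengths are in m, angles in rad, forces in N, time in s.
With the tool pointing down it reaches from about 0.35 to 0.975 m from the base axis. Payload 7.1 kg.
Tool frame: the origin (TCP) lies at the very end of the fingers, on their centre line; the grasp point (between the pads) lies 19 mm behind it; z points along the fingers, y is the line along which they close (so a half turn about z gives the same grasp; the last joint's range is limited). The gripper opens to 88 mm and grips with 3 to 60 N. Pads are 20 mm wide; open, the fingers measure 115 mm over their backs; the gripper's body (75 mm by 178 mm) begins 61 mm behind the grasp point.
Start: joints at [-1.27, 0.423, 1.63, -0, 1.089, -0.019], TCP at [0.197, -0.593, 0.223] pointing down, gripper open.
Joint ranges: [-3, 3], [-0.9, 2.11], [0.09, 2.58], [-1.31, 4.45], [0.11, 2.69], [-2.54, 2.54]. Speed limits (rad/s): [2.39, 2.39, 3.01, 3.14, 3.14, 3.14].

INTERFACE

Orientations are given as a unit quaternion [w, x, y, z].
In Python, from plant import env gives the robot as it stands.
- The arm moves only by the tool apply_moves, never from a script. Its argument "rows" is a list of rows, each a list of 7 numbers: the turn, a rotation vector about the world's x, y, z in rad, then the shift along the world's x, y, z in mm, then the opening, from 0 (shut) to 1 (fully open). In form: [[rx, ry, rz, dx, dy, dz, fingers], ...]. A call has 1 to 10 rows; each row is the pose to reach, as a shift and turn from the pose commanded when the call began; what a row does not reach only later rows make up. A row lasts 1/12 s, in which the tool goes at most 41.7 mm and 7.16 degrees, less where a joint would pass 70% of its speed; a pose out of reach is approached as far as the arm can. A call with a gripper value outside its range is refused whole. The fingers move at their own pace and stop on an object; "newtons" is the grip in N (left out, the last holds). Time passes only in rows, so rows that repeat a pose let the fingers close. It gives the time, the measured TCP pose, the force, the opening and the grip force at its end, in the units of the state.
- env.sense(): the state, without advancing time (a new reading comes with each control period).
- env.capture(name): name is "side" or "top"; returns a dict with "pixels" (384x512x3 uint8, blue, green, red), "mtx" (3x3 intrinsics, pixels), "pose" (4x4, takes a point from camera to world coordinates). Camera axes: x right, y down, z forward; pixel columns grow to the right and rows downward; lengths in m; the calibration is good to about 2 mm. A picture is of the moment at which its call begins. There is no depth.
- env.finish_job(): hands the job in; it is judged then, once.
Trained networks look in a picture, given as the dict that the camera call returned (one of the last four; its "shot" number tells which), for a name from the list of things; names that differ only in an ending like _2 or _b are one class to them, and where a whole thing is asked for, a point or a joint stands for the part that bears it (a point fixed in the world has none). Each returns a list of dicts, best first, with "p" (0 to 1); they miss things now and then, are a little off and sometimes report something else, mostly with a low value. They report only what shows in the picture. A call takes as long as a camera call. They do not tell look-alikes from the thing itself.
- env.boxes_of(name, picture): "bbox" ([left, top, right, bottom] in pixels, round what is visible of it).
- env.tip_of(name, picture): "uv" ([column, row] in pixels: a listed point, or the origin of a listed thing).
The state is a dict: "clock": time; "q": joint angles; "joint_vel": joint speeds; "joint_torque": joint torques, N m; "tool_pos": TCP position; "eef_rot": TCP orientation; "force": force on the tool from outside, world axes, zero at the start; "moment": the same for the moment, N m; "finger_gap": opening from 0.0 (shut) to 1.0 (fully open); "grip_force": force on a finger pad.
Only numpy, scipy, OpenCV 4.12 (cv2) and the standard library are available. Lean on these libraries where they do the work, as an engineer would, in place of code of your own. Each camera call takes 0.05 s, during which the arm holds its last target. There are 200 camera calls.

TASK

Put the four round knobbed brass weights back upright in the wooden stand, each fully down in the well of its own size, then set the wooden dust cover over them so that it sits fully down on the stand. The two flat hexagonal weights belong to another set: leave them standing where they are.

Things in the scene. Friction and masses are not known exactly. Their poses are not given: they have to be found in the camera images.
- weight_50_centre (a point): Round brass weight (50 g) standing upright on the black desk (z = 0): cylindrical body 18 mm in diameter, 24 mm tall, then a thinner neck, then a round knob 12 mm in diameter from 29.5 to 36 mm above the foot; 38 mm tall in all, foot bevelled 2.5 mm. The point is its centre, 19 mm above the foot; z is its upward axis.
- weight_100_centre (a point): Round brass weight (100 g) standing upright on the black desk (z = 0): cylindrical body 26 mm in diameter, 23 mm tall, then a thinner neck, then a round knob 14 mm in diameter from 28.5 to 36 mm above the foot; 38 mm tall in all, foot bevelled 2.5 mm. The point is its centre, 19 mm above the foot; z is its upward axis.
- weight_200_centre (a point): Round brass weight (200 g) standing upright on the black desk (z = 0): cylindrical body 34 mm in diameter, 26 mm tall, then a thinner neck, then a round knob 16 mm in diameter from 31.5 to 40 mm above the foot; 42 mm tall in all, foot bevelled 2.5 mm. The point is its centre, 21 mm above the foot; z is its upward axis.
- weight_500_centre (a point): Round brass weight (500 g) standing upright on the black desk (z = 0): cylindrical body 44 mm in diameter, 38 mm tall, then a thinner neck, then a round knob 18 mm in diameter from 43.5 to 52 mm above the foot; 54 mm tall in all, foot bevelled 2.5 mm. The point is its centre, 27 mm above the foot; z is its upward axis.
- hex_small_centre (a point): A flat six-sided brass weight without a knob, 30 mm across flats, 16 mm tall, with a dark plug in the middle of its top; of another set, to be left standing. The point is its centre, 8 mm above its foot; z up.
- hex_large_centre (a point): A flat six-sided brass weight without a knob, 40 mm across flats, 24 mm tall, with a dark plug in the middle of its top; of another set, to be left standing. The point is its centre, 12 mm above its foot; z up.
- stand: Fixed wooden stand left or right of the weights: dark plinth 98 x 222 x 12 mm, on it a paler block 66 x 190 mm, top 26 mm above the desk. Four round wells 10 mm deep (floors 16 mm above the desk) in a row at x = 0: y = -61 mm 50 wide, -7 mm 40 wide, +38 mm 32 wide, +74.5 mm 24 wide; each fits its weight with 3 mm play all round. Origin: centre of underside; y along the row, z up.
- cover_handle (a point): Wooden dust cover, loose, open side down, on the brown bench (z = -0.005). Outside 86 x 210 x 69 mm high, inside 76 x 200 x 63; on top a bar handle 14 wide, 76 long (y), 79 to 95 mm above its lower edge. Point: middle of the bar, 87 mm up; y along the length, z up; same turned half round. On the stand it fits round the block with 5 mm play, rests on the plinth: point 99 mm above the desk.
Things that resemble listed ones, but are neither listed nor needed, are in the scene too. What is shaped like the part that bears weight_500_centre but blue or turquoise is not meant.

How it is judged:
On the way, in this order (a step that is already met when the one before it is completed fails the run):
1. all four round weights stand seated in their own wells (x of weight_50_centre in the frame of stand between -0.005 and 0.005 m and y of weight_50_centre in the frame of stand between 0.0695 and 0.0795 m and z of weight_50_centre in the frame of stand between 0.032 and 0.038 m and angle between each of weight_50_centre, weight_100_centre, weight_200_centre, weight_500_centre's own z axis and vertical below 0.12 rad and x of weight_100_centre in the frame of stand between -0.005 and 0.005 m and y of weight_100_centre in the frame of stand between 0.033 and 0.043 m and z of weight_100_centre in the frame of stand between 0.032 and 0.038 m and x of weight_200_centre in the frame of stand between -0.005 and 0.005 m and y of weight_200_centre in the frame of stand between -0.012 and -0.002 m and z of weight_200_centre in the frame of stand between 0.034 and 0.04 m and x of weight_500_centre in the frame of stand between -0.005 and 0.005 m and y of weight_500_centre in the frame of stand between -0.066 and -0.056 m and z of weight_500_centre in the frame of stand between 0.04 and 0.046 m), for 0.2 s.
2. the cover sits down over them on the plinth (x of cover_handle in the frame of stand between -0.008 and 0.008 m and y of cover_handle in the frame of stand between -0.008 and 0.008 m and z of cover_handle in the frame of stand between 0.096 and 0.102 m and angle between cover_handle's own z axis and vertical below 0.05 rad and angle between the y axis of cover_handle and the y axis of stand, either way round below 0.08 rad), for 0.2 s.
At the end, for the whole second after the job is handed in: Each round weight upright in its own well (within 5 mm sideways, 3 mm in height), the cover fully down on the plinth (8 mm sideways, 3 mm in height, 0.08 rad), both hexagonal weights within 20 mm of where they stood; all released and at rest (all of step 1 and all of step 2 and distance of each of hex_small_centre, hex_large_centre from where it was at the start of the episode below 0.02 m); the robot touches nothing.
It also fails if it takes over 104 s, if anything falls off the work surface, if the arm or the gripper's body presses on something with over 40 N, if the wrist force passes 120 N, or if a joint passes its speed limit or range.

## Working session

There is one attempt and no reset: what is moved stays moved. The work goes in short steps, Python scripts to look and compute and a tool call to move; the robot and the scene stay as the last step left them, time stands still between calls to the robot, and variables do not carry over. Pictures are saved under pics/ and viewed, at most 14 in all, crops included, and the job is handed in when it is done.

Besides the shell and the picture viewer there is one more tool, called by a JSON object that holds its "fn" and its "kwargs". apply_moves: Moves the arm, as the interface text tells. Its arguments: {"type":"object","properties":{"rows":{"type":"array"},"newtons":{"type":"number"}},"required":["rows"]}

```bash
ls; mkdir -p pics; cat > h.py <<'E'
import numpy as np, cv2
from plant import env
def ray(c,uv,z):
    K=np.array(c["mtx"]);T=np.array(c["pose"])
    d=T[:3,:3]@np.linalg.solve(K,[uv[0],uv[1],1.0]);o=T[:3,3]
    return o+d*(z-o[2])/d[2]
def proj(c,p):
    T=np.linalg.inv(np.array(c["pose"]));q=np.array(c["mtx"])@(T[:3,:3]@np.array(p)+T[:3,3]);return q[:2]/q[2]
Z=dict(weight_50_centre=.019,weight_100_centre=.019,weight_200_centre=.021,weight_500_centre=.027,hex_small_centre=.008,hex_large_centre=.012,stand=0.,cover_handle=.082)
E
python3 - <<'E'
from h import *
np.set_printoptions(precision=4,suppress=True)
print(env.sense())
for n in("top","side"):
    c=env.capture(n);cv2.imwrite(f"pics/{n}0.png",c["pixels"]);print(n,np.array(c["pose"])[:3,3],np.array(c["pose"])[:3,:3].tolist(),c["mtx"])
    for k,z in Z.items():
        for d in env.tip_of(k,c)[:3]: print(k,round(d["p"],2),np.round(d["uv"],1),ray(c,d["uv"],z)[:2])
E
```

```text
pics
{'clock': 0.0, 'q': array([-1.27  ,  0.4238,  1.6307, -0.    ,  1.0886, -0.019 ]), 'joint_vel': array([ 0.0007, -0.0016,  0.0005, -0.0004,  0.0006,  0.0003]), 'joint_torque': array([  0.0005, -54.4625, -27.3663,   0.0645,   0.0227,  -0.0001]), 'tool_pos': array([ 0.1963, -0.5928,  0.2219]), 'eef_rot': array([-0.0007,  0.9872,  0.1592, -0.0001]), 'force': array([0.3084, 0.2873, 0.1486]), 'moment': array([ 0.0475,  0.0437, -0.0375]), 'grip_force': 0.0, 'finger_gap': 1.0046094802838264}
top [0.2924 0.0325 0.9805] [[-0.12513085047211162, -0.9507379035609642, 0.2836189503411739], [-0.9921153803978774, 0.12193003711354426, -0.028985134594562114], [-0.007024403042337454, -0.28500965734864664, -0.9584989060921802]] [[389.9552   0.     260.022 ]
 [  0.     389.9552 196.0305]
 [  0.       0.       1.    ]]
weight_50_centre 0.62 [240.2 201.9] [0.5678 0.0558]
weight_50_centre 0.45 [190.4 174.5] [0.6584 0.1769]
weight_100_centre 0.63 [388.7 179.7] [ 0.5782 -0.3337]
weight_100_centre 0.58 [236.3 171. ] [0.6528 0.0566]
weight_200_centre 0.61 [198.3 248.9] [0.4605 0.1718]
weight_200_centre 0.51
[... 668 characters left out ...]
73879486, 0.7557071196211684], [0.02177742927386896, -0.7666685510065733, -0.6416736526239042]] [[386.9019   0.     258.1251]
 [  0.     386.9019 192.763 ]
 [  0.       0.       1.    ]]
weight_50_centre 0.66 [253.  196.8] [0.5625 0.0499]
weight_100_centre 0.61 [285.9 191.1] [0.6499 0.0614]
weight_200_centre 0.57 [210.6 169.9] [0.4633 0.1743]
weight_500_centre 0.64 [201.3 143.8] [0.4436 0.2991]
weight_500_centre 0.59 [282.4 162. ] [0.6641 0.1785]
weight_500_centre 0.49 [267.7 145.9] [0.6373 0.2644]
hex_small_centre 0.53 [206.1 203.4] [0.444  0.0524]
hex_large_centre 0.48 [249.1 164.9] [0.5726 0.1968]
stand 0.87 [236.7 240.5] [ 0.5068 -0.0761]
cover_handle 0.84 [283.9 301.7] [ 0.5643 -0.3059]
```

```bash
python3 - <<'E'
import cv2
a=cv2.imread("pics/top0.png")[120:340,100:460];b=cv2.imread("pics/side0.png")[90:390,120:420]
cv2.imwrite("pics/a.png",cv2.resize(a,None,fx=2.2,fy=2.2,interpolation=2));cv2.imwrite("pics/b.png",cv2.resize(b,None,fx=2,fy=2,interpolation=2))
E
```

```text
(no output)
```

View pics/a.png

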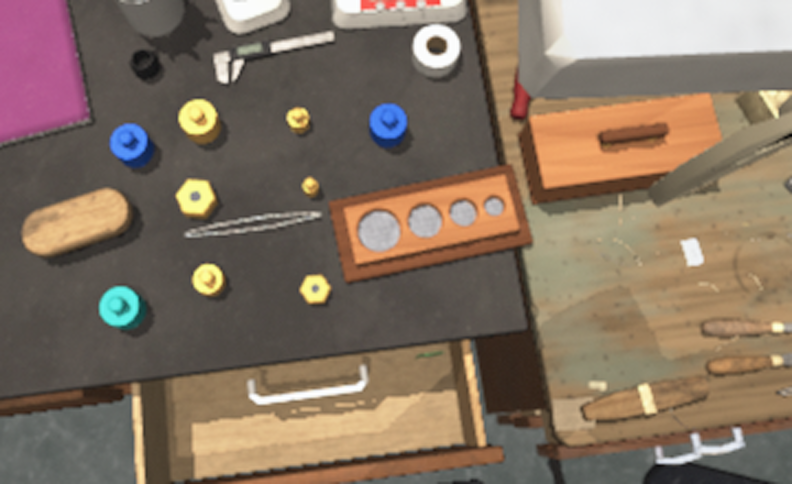

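View pics/b.png

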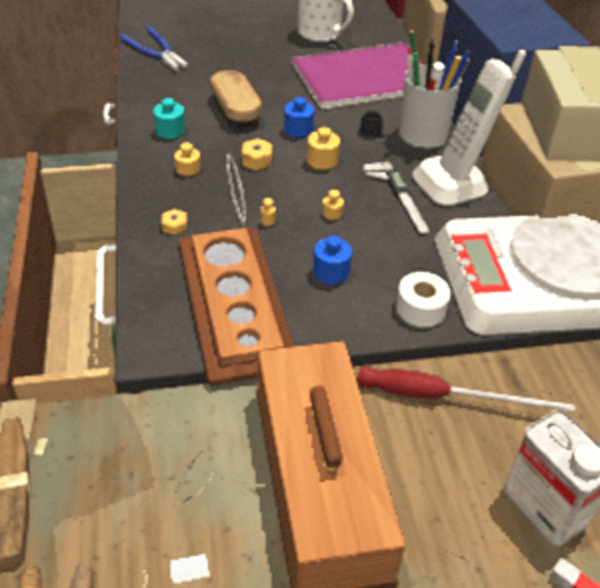

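The top crop shows the brass weights (500 at full-pixel ~190,174, 100 ~236,172, 50 ~241,203, 200 ~195,246), the two hexes, and the stand with its small wells to the right. The cover is at ~388,180. Blue and turquoise look-alikes are also there. A white-grey object overhangs the cover at upper right, so I'm checking the full frames.

View pics/top0.png

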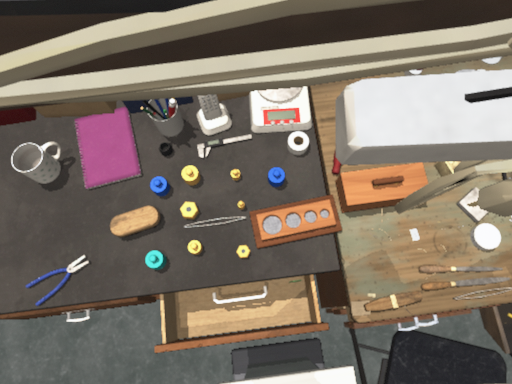

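View pics/side0.png

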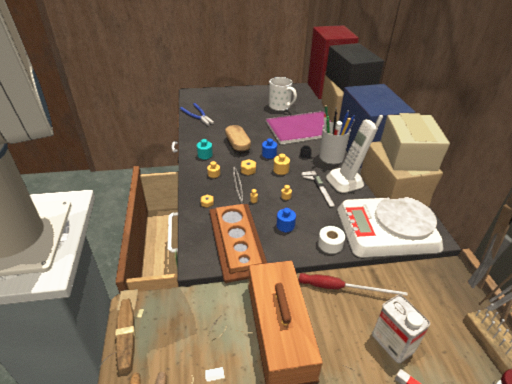

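```bash
python3 - <<'E'
from h import *
np.set_printoptions(precision=4,suppress=True)
S=lambda *p:[(100+x/2.2,120+y/2.2) for x,y in p]
t=env.capture("top");s=env.capture("side")
# stand block top corners (crop coords) z=.026, and well centres
for p in S((345,208),(502,178),(517,233),(358,268)): print("block",ray(t,p,.026)[:2])
for p in S((380,230),(424,220),(462,212),(494,206)): print("wellT",ray(t,p,.021)[:2])
for p in [(224,253),(233,286),(241,315),(248,339)]: print("wellS",ray(s,(120+p[0]/2,90+p[1]/2),.021)[:2])
# cover top z=.064, handle ends z=.09
for p in S((525,105),(712,95),(722,150),(540,190)): print("cov",ray(t,p,.064)[:2])
for p in S((600,136),(668,131)): print("handleT",ray(t,p,.09)[:2])
for p in [(318,387),(333,465)]: print("handleS",ray(s,(120+p[0]/2,90+p[1]/2),.09)[:2])
for k,pz in (("stand",0),("weight_500_centre",0),("weight_200_centre",0),("weight_100_centre",0),("weight_50_centre",0)):
  for n,c in (("top",t),("side",s)):
    for d in env.boxes_of(k,c)[:3]: print(k,n,round(d["p"],2),np.round(d["bbox"],1))
E
```

```text
block [0.5276 0.0178]
block [ 0.5399 -0.1665]
block [ 0.4739 -0.172 ]
block [0.457  0.0118]
wellT [ 0.4981 -0.0188]
wellT [ 0.5033 -0.0703]
wellT [ 0.5071 -0.115 ]
wellT [ 0.5094 -0.1526]
wellS [ 0.5024 -0.0173]
wellS [ 0.507  -0.0726]
wellS [ 0.5108 -0.1173]
wellS [ 0.5141 -0.1519]
cov [ 0.6118 -0.1996]
cov [ 0.5966 -0.4128]
cov [ 0.5309 -0.4079]
cov [ 0.5112 -0.1977]
handleT [ 0.5568 -0.2675]
handleT [ 0.553  -0.3423]
handleS [ 0.5617 -0.273 ]
handleS [ 0.5588 -0.3505]
stand top 0.93 [248.6 194.  341.7 248.7]
stand side 0.76 [212.9 203.5 268.4 281.7]
weight_500_centre top 0.83 [148.8 175.2 168.4 196.1]
weight_500_centre top 0.75 [147.8 251.7 167.4 270.4]
weight_500_centre top 0.73 [182.  167.9 202.4 186.2]
weight_500_centre side 0.84 [194.5 137.8 212.7 157.3]
weight_500_centre side 0.77 [260.1 138.4 276.3 161. ]
weight_500_centre side 0.64 [276.5 208.  297.  231.9]
weight_200_centre top 0.57 [235.2 244.3 249.  257.4]
weight_200_centre top 0.47 [187.8 242.6 201.3 254.3]
weight_200_centre side 0.51 [207.6 163.5 224.2 179.3]
weight_100_centre side 0.49 [281.5 185.3 291.2 198.8]
weight_50_centre top 0.45 [238.5 199.  245.7 210.8]
```

The full frames show a grey-white lamp head and beige lamp arm above the cover in the top view only, so they must be high. I'll check how high, and get better positions for the rest.

```bash
python3 - <<'E'
from h import *
np.set_printoptions(precision=3,suppress=True)
t=env.capture("top");s=env.capture("side")
for z in (.55,.65,.75): print(z,[ray(t,p,z)[:2] for p in ((338,98),(342,162),(505,150),(511,75),(180,75))], "side sees up to",)
for z in (.5,.6): print([proj(s,list(ray(t,p,z))) for p in ((338,98),(342,162),(505,150),(180,75))])
print("tcp",proj(t,env.sense()["tool_pos"]),proj(s,env.sense()["tool_pos"]))
# HSV brass blobs
for n,c in (("top",t),("side",s)):
    h=cv2.cvtColor(c["pixels"],cv2.COLOR_BGR2HSV);m=cv2.inRange(h,(18,110,90),(32,255,255))
    k,l,st,ce=cv2.connectedComponentsWithStats(m)
    for i in range(1,k):
        if st[i,4]>25:print(n,st[i],ce[i],ray(c,ce[i],.02)[:2])
    # wells: gray in stand region
# project model to refine: knob top centres
E
```

```text
0.55 [array([ 0.534, -0.093]), array([ 0.449, -0.082]), array([ 0.439, -0.276]), array([ 0.538, -0.315]), array([0.592, 0.1  ])] side sees up to
0.65 [array([ 0.478, -0.063]), array([ 0.413, -0.055]), array([ 0.405, -0.205]), array([ 0.481, -0.234]), array([0.522, 0.085])] side sees up to
0.75 [array([ 0.421, -0.034]), array([ 0.376, -0.029]), array([ 0.371, -0.133]), array([ 0.424, -0.153]), array([0.453, 0.069])] side sees up to
[array([272.577,  11.096]), array([205.494,  10.033]), array([205.466,  71.84 ]), array([286.03 , -22.137])]
[array([229.526, -76.817]), array([170.974, -78.196]), array([158.637, -58.805]), array([250.771, -87.936])]
tcp [606.954 321.507] [-77.517 555.136]
top [181 165  19  20 180] [190.556 174.578] [0.658 0.176]
top [230 169  11  11  84] [235.262 173.774] [0.645 0.06 ]
top [180 201  18  18  91] [189.374 210.275] [0.562 0.187]
top [237 201   7   8  43] [240.372 204.302] [0.561 0.056]
top [190 240  12  15  98] [195.745 247.082] [0.466 0.178]
top [236 245  14  13  76] [242.855 251.237] [0.441 0.063]
side [341 118   9  17  39] [345.282 126.231] [0.91 0.36]
side [228 128  21  17 171] [238.503 137.099] [0.558 0.334]
side [274 153  16  22 265] [281.196 163.943] [0.661 0.179]
side [241 159  15  16 176] [247.977 166.5  ] [0.567 0.179]
side [207 161  13  17 155] [213.155 169.303] [0.47  0.178]
side [281 185  11  15 114] [286.105 192.07 ] [0.649 0.056]
side [250 189   8  14  76] [253.539 195.684] [0.564 0.053]
side [201 194  13  13 121] [206.595 200.231] [0.446 0.05 ]
side [150 275  14   4  36] [156.778 276.5  ] [ 0.334 -0.171]
side [468 313  13  14  74] [474.676 318.649] [ 0.923 -0.35 ]
side [504 333   8  11  32] [507.406 337.312] [ 0.96  -0.394]
```

```bash
cat > fit.py <<'E'
from h import *
from scipy.optimize import minimize, least_squares
U=4
W={50:[(9,0,24),(6,29.5,36)],100:[(13,0,23),(7,28.5,36)],200:[(17,0,26),(8,31.5,40)],500:[(22,0,38),(9,43.5,52)]}
HX={'hs':[(16.5,0,16)],'hl':[(22,0,24)]}
A=np.linspace(0,2*np.pi,40)
def cyl(x,y,r,z0,z1): return [[x+r*np.cos(a),y+r*np.sin(a),z] for a in A for z in(z0,z1)]
def hull(c,pts): return cv2.convexHull((np.array([proj(c,p) for p in pts])*U).astype(np.float32)).astype(np.int32)
def brass(c):
    im=cv2.resize(c["pixels"],None,fx=U,fy=U,interpolation=cv2.INTER_CUBIC);h=cv2.cvtColor(im,cv2.COLOR_BGR2HSV)
    return cv2.inRange(h,(10,90,50),(36,255,255))
def fitw(c,m,parts,g,z0=0):
    g=np.array(g)
    u=proj(c,[*g,z0])*U;win=np.zeros_like(m);cv2.circle(win,tuple(int(v) for v in u),20*U,255,-1);mm=m&win
    def f(p):
        s=np.zeros_like(m)
        for r,a,b in parts: cv2.fillConvexPoly(s,hull(c,cyl(p[0]/1e3,p[1]/1e3,r/1e3,z0+a/1e3,z0+b/1e3)),255)
        return -np.count_nonzero(s&mm)/np.count_nonzero(s|mm)
    g=g*1e3
    r=minimize(f,g,method="Nelder-Mead",options=dict(initial_simplex=[g,g+[6,0],g+[0,6]],xatol=.2,fatol=1e-4,maxiter=60))
    return r.x,-r.fun
WY=[(-61,25),(-7,20),(38,16),(74.5,12)]
def fitstand(cs,g):
    obs=[]
    for c in cs:
        im=cv2.resize(c["pixels"],None,fx=U,fy=U,interpolation=cv2.INTER_CUBIC);h=cv2.cvtColor(im,cv2.COLOR_BGR2HSV)
        m=cv2.inRange(h,(0,0,90),(180,70,255));o=[]
        for y,r in WY:
            x0=g[0]-y*np.sin(g[2])/1e3;y0=g[1]+y*np.cos(g[2])/1e3
            w=np.zeros_like(m);cv2.fillConvexPoly(w,hull(c,cyl(x0,y0,(r+4)/1e3,.024,.026)),255)
            q=np.argwhere(m&w);o.append((q.mean(0)[::-1]/U,len(q)/U**2))
        obs.append(o)
    def model(c,p,y,r):
        x0=p[0]-y*np.sin(p[2])/1e3;y0=p[1]+y*np.cos(p[2])/1e3
        a,b=[hull(c,cyl(x0,y0,r/1e3,z,z)).astype(np.float32) for z in(.026,.016)]
        n,P=cv2.intersectConvexConvex(a,b);M=cv2.moments(P);return np.array([M["m10"],M["m01"]])/M["m00"]/U,n/U**2
    res=lambda p,cc=None:np.concatenate([model(c,p,y,r)[0]-o[i][0] for c,o in zip(cs,obs) for i,(y,r) in enumerate(WY)])
    s=least_squares(res,g,diff_step=[2e-3,1e-2,2e-3],x_scale=[.01,.01,.05])
    print("stand",s.x,"res",np.round(s.fun,2).tolist());return s.x
E
python3 - <<'E'
from fit import *
np.set_printoptions(precision=4,suppress=True)
cs=[env.capture("top"),env.capture("side")]
g=(.505,-.078,np.pi+.085)
fitstand(cs,g)
for c in cs: fitstand([c],g)
G={50:(.563,.053),100:(.648,.058),200:(.466,.175),500:(.66,.177)}
for c in cs:
    m=brass(c)
    for k,v in G.items(): print(k,*fitw(c,m,W[k],v))
    print(fitw(c,m,HX['hs'],(.444,.055)),fitw(c,m,HX['hl'],(.567,.187)))
    h=cv2.cvtColor(c["pixels"],cv2.COLOR_BGR2HSV)
    cv2.imwrite("pics/m%d.png"%(c is cs[0]),m)
E
```

```text
fit.py:36: RuntimeWarning: invalid value encountered in divide
  n,P=cv2.intersectConvexConvex(a,b);M=cv2.moments(P);return np.array([M["m10"],M["m01"]])/M["m00"]/U,n/U**2
Traceback (most recent call last):
  File "fit.py", line 38, in fitstand
    s=least_squares(res,g,diff_step=[2e-3,1e-2,2e-3],x_scale=[.01,.01,.05])
ValueError: array must not contain infs or NaNs
```

```bash
python3 - <<'E'
s=open("fit.py").read()
i=s.index("        a,b=[hull");j=s.index("    res=lambda")
s=s[:i]+'''        M=255
        for z in(.026,.016):
            w=np.zeros((384*U,512*U),np.uint8);cv2.fillConvexPoly(w,hull(c,cyl(x0,y0,r/1e3,z,z)),255);M=w&M
        return np.argwhere(M).mean(0)[::-1]/U,0
'''+s[j:]
open("fit.py","w").write(s)
E
cat > run1.py <<'E'
from fit import *
np.set_printoptions(precision=4,suppress=True)
cs=[env.capture("top"),env.capture("side")]
g=(.505,-.078,np.pi+.085)
fitstand(cs,g)
for c in cs: fitstand([c],g)
G={50:(.563,.053),100:(.648,.058),200:(.466,.175),500:(.66,.177)}
for c in cs:
    m=brass(c)
    for k,v in G.items(): print(k,*fitw(c,m,W[k],v))
    print(fitw(c,m,HX['hs'],(.444,.055)),fitw(c,m,HX['hl'],(.567,.187)))
E
python3 run1.py
```

```text
stand [ 0.5055 -0.079   3.2233] res [0.04, -1.32, 0.06, -1.29, 0.15, -1.23, 0.1, -1.2, -1.05, -0.13, -1.1, -0.04, -1.17, -0.04, -1.14, 0.05]
stand [ 0.5023 -0.0783  3.2265] res [-0.02, 0.01, -0.02, -0.01, 0.08, -0.01, 0.02, -0.0]
stand [ 0.5079 -0.0795  3.2233] res [-0.04, -0.08, 0.03, 0.01, -0.03, 0.01, 0.02, 0.06]
50 [561.1183  54.3017] 0.3575310559006211
100 [645.4437  58.9992] 0.9532497149372862
200 [466.6055 180.3057] 0.965359477124183
500 [655.8881 175.6317] 0.9722772277227723
(array([441.6791,  62.264 ]), np.float64(0.5116906474820144)) (array([563.8049, 187.4725]), np.float64(0.8703421224667683))
50 [565.7804  54.6928] 0.29439252336448596
100 [651.7027  60.4648] 0.9281814363712726
200 [472.014  179.8446] 0.8940961655508217
500 [661.2912 175.157 ] 0.8625178316690443
(array([447.0275,  61.2154]), np.float64(0.4193271541366289)) (array([569.389 , 186.2566]), np.float64(0.924792531120332))
```

{"fn": "apply_moves", "kwargs": {"rows": [[0, 0, 0, 10, 20, -30, 0.8], [0, 0, 0, 30, 50, -65, 0.8], [0, 0, 0, 50, 85, -80, 0.8], [0, 0, 0, 70, 120, -80, 0.8], [0, 0, 0, 90, 155, -80, 0.8], [0, 0, 0, 110, 190, -80, 0.8], [0, 0, 0, 130, 225, -80, 0.8], [0, 0, 0, 150, 260, -80, 0.8], [0, 0, 0, 160, 280, -80, 0.8], [0, 0, 0, 160, 280, -80, 0.8]], "newtons": 40}}

```text
clock: 2.63
tool_pos: [0.3577, -0.3096, 0.1427]
eef_rot: [-0.001, 0.987, 0.161, -0.0]
force: [-0.9, 0.5, 0.9]
finger_gap: 0.798
grip_force: 0.0
```

```bash
python3 - <<'E'
from h import *
s=env.sense();print(s["q"],s["tool_pos"],s["clock"])
a=env.capture("top")["pixels"];b=env.capture("side")["pixels"]
cv2.imwrite("pics/c.png",cv2.resize(np.hstack([a,b]),(800,300),interpolation=cv2.INTER_AREA))
E
```

```text
[-7.39074163e-01  3.24944434e-01  2.01762637e+00  9.07688329e-04
  8.00155926e-01  5.07387930e-01] [ 0.35765989 -0.30959514  0.14267296] 2.6333
```

View pics/c.png

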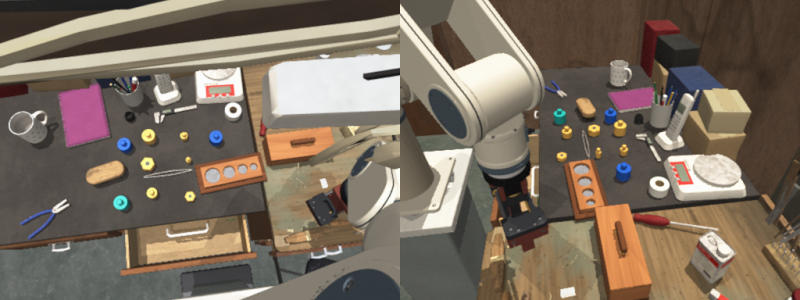

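The cover, stand and weights are unchanged. The lamp head in the top view (~330,95 in this composite) is fixed, and the wrist is at lower right, clear of it. I'll continue in a short step and check again.

{"fn": "apply_moves", "kwargs": {"rows": [[0, 0, 0, 20, 30, -10, 0.8], [0, 0, 0, 35, 50, -20, 0.8], [0, 0, 0, 50, 75, -30, 0.8], [0, 0, 0, 60, 95, -30, 0.8], [0, 0, 0, 70, 115, -30, 0.8], [0, 0, 0, 80, 130, -30, 0.8], [0, 0, 0, 80, 130, -30, 0.8]]}}

```text
clock: 3.32
tool_pos: [0.4379, -0.183, 0.1127]
eef_rot: [0.0, 0.987, 0.16, 0.0]
force: [-0.8, -0.8, -0.9]
finger_gap: 0.798
grip_force: 0.0
```

```bash
python3 - <<'E'
from h import *
s=env.sense();print(s["q"],s["tool_pos"],s["clock"],s["joint_torque"])
a=env.capture("top")["pixels"];b=env.capture("side")["pixels"]
cv2.imwrite("pics/d.png",cv2.resize(np.hstack([a,b]),(800,300),interpolation=cv2.INTER_AREA))
E
```

```text
[-4.20969790e-01  3.79477166e-01  2.03230094e+00  3.06955421e-04
  7.28818617e-01  8.29070425e-01] [ 0.43790479 -0.18295815  0.11272963] 3.3167 [  1.18272744 -42.74061441 -18.04872394   0.13514119   0.04409552
   0.52384939]
```

View pics/d.png

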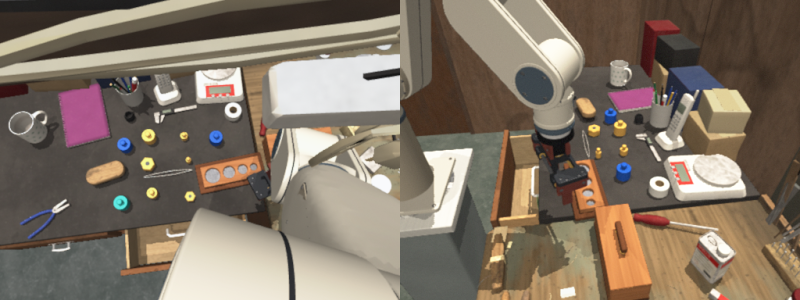

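Forearm passes below the lamp edge (~300,130 in the composite), with no contact torque. Next I go above the 500 g weight.

{"fn": "apply_moves", "kwargs": {"rows": [[0, 0, 0, 10, 17, 0, 0.8], [0, 0, 0, 29, 47, 0, 0.8], [0, 0, 0, 50, 82, 0, 0.8], [0, 0, 0, 72, 117, 0, 0.8], [0, 0, 0, 94, 152, 0, 0.8], [0, 0, 0, 116, 187, 0, 0.8], [0, 0, 0, 138, 222, 0, 0.8], [0, 0, 0, 160, 258, 0, 0.8], [0, 0, 0, 182, 294, 0, 0.8], [0, 0, 0, 200, 324, 0, 0.8]]}}

```text
clock: 4.25
tool_pos: [0.6383, 0.1409, 0.1127]
eef_rot: [0.0, 0.987, 0.159, 0.0]
force: [0.8, -0.4, -0.0]
finger_gap: 0.798
grip_force: 0.0
```

{"fn": "apply_moves", "kwargs": {"rows": [[0, 0, 0, 15, 25, 0, 0.8], [0, 0, 0, 21, 34, -20, 0.8], [0, 0, 0, 21, 34, -30, 0.8], [0, 0, 0, 21, 34, -32, 0.8], [0, 0, 0, 21, 34, -32, 0.8]]}}

```text
clock: 4.67
tool_pos: [0.6562, 0.1723, 0.0792]
eef_rot: [0.0, 0.987, 0.158, -0.002]
force: [0.2, -0.3, 0.1]
finger_gap: 0.801
grip_force: 0.0
```

```bash
python3 - <<'E'
from h import *
s=env.sense();print(s["q"],s["tool_pos"],s["clock"])
a=env.capture("top");b=env.capture("side")
p=s["tool_pos"];print(proj(a,p),proj(b,p))
def cr(c,u,n):
    x=int(u[0]);y=int(u[1]);return cv2.resize(c["pixels"][max(y-n,0):y+n,x-n:x+n],(400,400),interpolation=2)
cv2.imwrite("pics/e.png",np.hstack([cr(a,(190,175),40),cr(b,proj(b,p),40)]))
E
```

```text
[ 2.39396578e-01  6.71529380e-01  1.57701670e+00 -3.25335049e-04
  8.96772783e-01  1.49230777e+00] [0.65618424 0.17232795 0.07916892] 4.6667
[187.99028337 166.8878526 ] [281.18571847 147.72203877]
```

View pics/e.png

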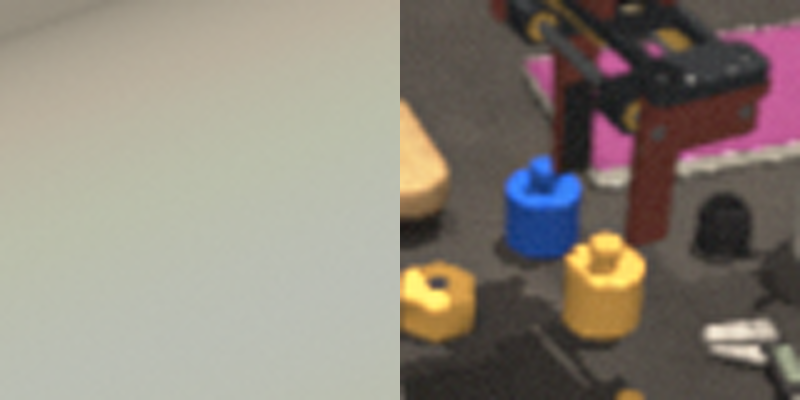

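Top view is blocked by the forearm. In the side view both fingertips (~288,155 and ~275,142) straddle the brass 500 g weight, with about +1.7 px bias in the side camera. Descend and grip.

{"fn": "apply_moves", "kwargs": {"rows": [[0, 0, 0, -1, 0, -10, 0.8], [0, 0, 0, -1, 0, -35, 0.8], [0, 0, 0, -1, 0, -55, 0.8], [0, 0, 0, -1, 0, -65, 0.8], [0, 0, 0, -1, 0, -66, 0.8], [0, 0, 0, -1, 0, -66, 0.3], [0, 0, 0, -1, 0, -66, 0.3], [0, 0, 0, -1, 0, -66, 0.3], [0, 0, 0, -1, 0, -66, 0.3], [0, 0, 0, -1, 0, -66, 0.3]], "newtons": 40}}

```text
clock: 5.6
tool_pos: [0.6572, 0.1752, 0.0159]
eef_rot: [-0.0, 0.987, 0.159, 0.001]
force: [-2.0, 1.6, 3.8]
finger_gap: 0.494
grip_force: 40.0
```

{"fn": "apply_moves", "kwargs": {"rows": [[0, 0, 0, 0, 0, 12, 0.3], [0, 0, 0, 0, 0, 40, 0.3], [0, 0, 0.1, -5, -5, 65, 0.3], [0, 0, 0.22, -22, -27, 70, 0.3], [0, 0, 0.34, -45, -55, 70, 0.3], [0, 0, 0.46, -68, -83, 70, 0.3], [0, 0, 0.58, -91, -111, 70, 0.3], [0, 0, 0.7, -114, -139, 70, 0.3], [0, 0, 0.82, -137, -168, 70, 0.3], [0, 0, 0.94, -152, -186, 70, 0.3]], "newtons": 50}}

```text
clock: 6.43
tool_pos: [0.5012, -0.0132, 0.0849]
eef_rot: [-0.001, 0.806, 0.591, -0.001]
force: [-0.4, -0.4, -4.1]
finger_gap: 0.489
grip_force: 50.0
```

{"fn": "apply_moves", "kwargs": {"rows": [[0, 0, 0.12, -5, -6, 0, 0.3], [0, 0, 0.24, -6, -8, 0, 0.3], [0, 0, 0.36, -6, -8, 0, 0.3], [0, 0, 0.395, -6, -8, -10, 0.3], [0, 0, 0.395, -6, -8, -25, 0.3], [0, 0, 0.395, -6, -8, -25, 0.3], [0, 0, 0.395, -6, -8, -25, 0.3]]}}

```text
clock: 7.02
tool_pos: [0.4977, -0.0193, 0.0596]
eef_rot: [-0.001, 0.677, 0.736, -0.001]
force: [-0.0, 1.1, -5.0]
finger_gap: 0.489
grip_force: 50.0
```

```bash
cat > look.py <<'E'
from h import *
import sys
s=env.sense();print(s["tool_pos"],s["eef_rot"],s["force"],s["clock"])
def cr(c,u,n):
    x=int(u[0]);y=int(u[1]);return cv2.resize(c["pixels"][max(y-n,0):y+n,x-n:x+n],(400,400),interpolation=2)
a=env.capture("top");b=env.capture("side");p=s["tool_pos"]
print(proj(a,p),proj(b,p))
cv2.imwrite(sys.argv[1],np.hstack([cr(a,proj(a,p),40),cr(b,proj(b,p),40)]))
E
python3 look.py pics/f.png
```

```text
[ 0.49768161 -0.01930732  0.05958596] [-7.41724356e-04  6.76881811e-01  7.36091049e-01 -6.55890109e-04] [-0.02631586  1.14952221 -4.96923678] 7.0167
[273.34631691 221.2449869 ] [229.68421019 205.10179092]
```

View pics/f.png

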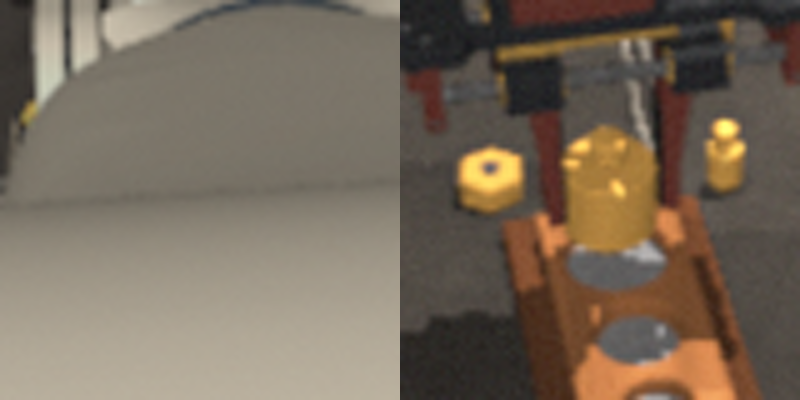

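Side view: the 500 is upright over the large well (~231,219), with both fingers clear of the hex and the 50. I'll measure the relative offset from this one camera.

```bash
cat > rel.py <<'E'
from fit import *
import sys
np.set_printoptions(precision=4,suppress=True)
k=int(sys.argv[1]);foot=float(sys.argv[2])
c=env.capture("side");m=brass(c)
s=env.sense();p=s["tool_pos"];q=s["eef_rot"];print("tcp",p,"closing deg",np.degrees(2*np.arctan2(q[2],q[1]))-90, s["force"],s["clock"])
x,iou=fitw(c,m,W[k],(p[0]+.003,p[1]),foot);y={500:-61,200:-7,100:38,50:74.5}[k]
S=(.5079,-.0795,3.2245);w=np.array([S[0]*1e3-y*np.sin(S[2]),S[1]*1e3+y*np.cos(S[2])])
print("weight side",x,iou,"well side",w,"move",w-x)
E
python3 rel.py 500 .0446
```

```text
tcp [ 0.4989 -0.0193  0.0604] closing deg 4.811430559599387 [ 0.1114  0.0992 -4.8197] 7.1667
weight side [501.5444 -18.1703] 0.4782029716848893 well side [502.8484 -18.7095] move [ 1.3041 -0.5392]
```

{"fn": "apply_moves", "kwargs": {"rows": [[0, 0, 0, 0.5, 0.5, -8, 0.3], [0, 0, 0, 0.5, 0.5, -16, 0.3], [0, 0, 0, 0.5, 0.5, -22, 0.3], [0, 0, 0, 0.5, 0.5, -26, 0.3], [0, 0, 0, 0.5, 0.5, -28, 0.3], [0, 0, 0, 0.5, 0.5, -28.5, 0.3]]}}

```text
clock: 7.67
tool_pos: [0.4984, -0.0188, 0.0318]
eef_rot: [-0.001, 0.677, 0.736, -0.001]
force: [-7.2, -0.1, 21.0]
finger_gap: 0.492
grip_force: 50.0
```

{"fn": "apply_moves", "kwargs": {"rows": [[0, 0, 0, 0, 0, 1, 0.3], [0, 0, 0, 0, 0, 1, 0.75], [0, 0, 0, 0, 0, 1, 0.75], [0, 0, 0, 0, 0, 1, 0.75], [0, 0, 0, 0, 0, 25, 0.75], [0, 0, 0, 0, 0, 60, 0.75], [0, 0, 0, -2, 20, 70, 0.75], [0, 0, 0, -5, 60, 70, 0.75], [0, 0, 0, -10, 100, 70, 0.75], [0, 0, 0, -17, 140, 70, 0.75]]}}

```text
clock: 8.5
tool_pos: [0.4827, 0.1225, 0.1019]
eef_rot: [0.001, 0.677, 0.736, 0.001]
force: [1.0, -0.3, -0.8]
finger_gap: 0.746
grip_force: 0.0
```

```bash
cat > chk.py <<'E'
from fit import *
import sys
np.set_printoptions(precision=4,suppress=True)
s=env.sense();print(s["tool_pos"],s["clock"],s["force"])
b=env.capture("side")
cv2.imwrite(sys.argv[1],cv2.resize(b["pixels"][130:290,170:370],(800,640),interpolation=2)[:600])
# predicted seated pixel of centre vs network
S=(.5079,-.0795,3.2245)
for k,y,z in((500,-61,.043),(200,-7,.037),(100,38,.035),(50,74.5,.035)):
    w=[S[0]-y*np.sin(S[2])/1e3,S[1]+y*np.cos(S[2])/1e3,z]
    print(k,"pred",proj(b,w),[np.round(d["uv"],1).tolist()+[round(d["p"],2)] for d in env.tip_of(f"weight_{k}_centre",b)[:4]])
E
python3 chk.py pics/g.png
```

```text
[0.4827 0.1225 0.1019] 8.5 [ 0.9736 -0.2657 -0.7667]
500 pred [232.0484 210.0456] [[230.2, 208.1, 0.94], [290.6, 217.9, 0.93], [200.6, 148.9, 0.76], [269.6, 148.5, 0.67]]
200 pred [236.5424 227.9567] [[211.0, 168.7, 0.42]]
100 pred [240.5746 243.1199] [[285.8, 192.9, 0.66]]
50 pred [244.0792 255.7897] [[253.2, 194.0, 0.46]]
```

View pics/g.png

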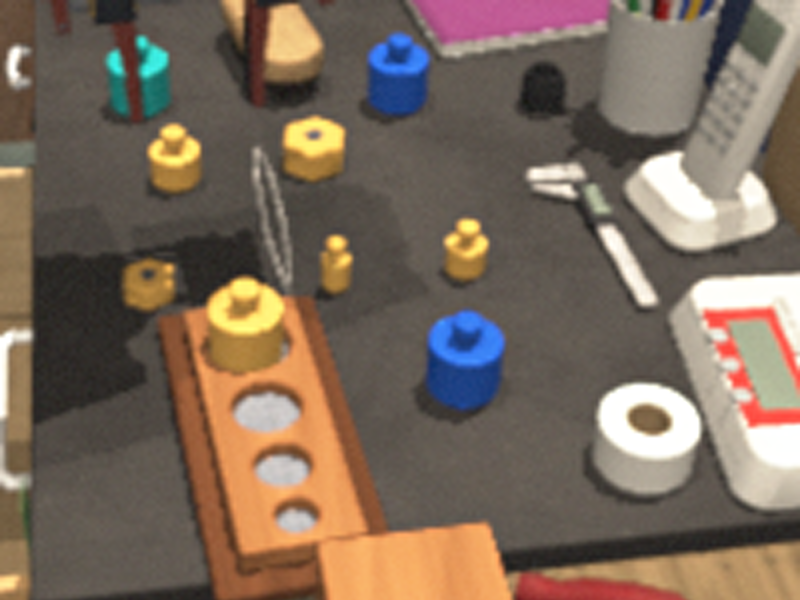

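```bash
sed -i 's/(10,90,50),(36,255,255)/(17,90,50),(36,255,255)/' fit.py
cat > seat.py <<'E'
from fit import *
import sys
b=env.capture(sys.argv[2]);m=brass(b);sx,sy=((.5079,-.0795) if sys.argv[2]=="side" else (.5023,-.0783))
S=(sx,sy,3.2245)
for k in map(int,sys.argv[1].split(",")):
    y={500:-61,200:-7,100:38,50:74.5}[k];w=np.array([S[0]-y*np.sin(S[2])/1e3,S[1]+y*np.cos(S[2])/1e3])
    for z in (.010,.016,.022,.028):
        x,i=fitw(b,m,W[k],w,z);print(k,z,np.round(x-w*1e3,1),round(i,3))
E
python3 seat.py 500 side;
```

```text
500 0.01 [-0.1 12.2] 0.884
500 0.016 [-0.6  6. ] 0.888
500 0.022 [-1.7 -1.8] 0.871
500 0.028 [-1.7 -8.8] 0.854
```

```bash
python3 - <<'E'
s=open("seat.py").read()
s=s.replace("    for z in (.010,.016,.022,.028):\n        x,i=fitw(b,m,W[k],w,z)","    for z in (.014,.016,.019,.022,.026):\n        (r,_,h),kn=W[k]; x,i=fitw(b,m,[(r,max(0,26-z*1e3),h),kn],w,z)")
open("seat.py","w").write(s)
E
python3 seat.py 500 side; python3 seat.py 500 top
```

```text
500 0.014 [-0.9 -1.7] 0.887
500 0.016 [-1.4 -1.5] 0.922
500 0.019 [-1.6 -2.4] 0.945
500 0.022 [-1.9 -3.5] 0.916
500 0.026 [-1.4 -3.4] 0.865
500 0.014 [-0.8 -0.8] 0.959
500 0.016 [-1.3 -0.8] 0.955
500 0.019 [-1.5 -0.6] 0.942
500 0.022 [-2.2 -0.7] 0.927
500 0.026 [-2.9 -0.3] 0.904
```

500 fits as seated in both cameras, about 1.4 mm off centre. Next is the 200.

{"fn": "apply_moves", "kwargs": {"rows": [[0, 0, 0, -6, 25, 0, 0.75], [0, 0, 0, -12, 50, -20, 0.75], [0, 0, 0, -13, 58.5, -50, 0.75], [0, 0, 0, -13, 58.5, -75, 0.75], [0, 0, 0, -13, 58.5, -86, 0.75], [0, 0, 0, -13, 58.5, -88.5, 0.75], [0, 0, 0, -13, 58.5, -88.5, 0.75]]}}

```text
clock: 9.48
tool_pos: [0.4689, 0.1787, 0.0123]
eef_rot: [-0.0, 0.677, 0.736, -0.001]
force: [-0.5, 0.0, 0.6]
finger_gap: 0.748
grip_force: 0.0
```

{"fn": "apply_moves", "kwargs": {"rows": [[0, 0, 0, 0, 0, 0, 0.2], [0, 0, 0, 0, 0, 0, 0.2], [0, 0, 0, 0, 0, 0, 0.2], [0, 0, 0, 0, 0, 0, 0.2], [0, 0, 0, 0, 0, 0, 0.2], [0, 0, 0, 0, 0, 0, 0.2]], "newtons": 35}}

```text
clock: 9.98
tool_pos: [0.4694, 0.1798, 0.0133]
eef_rot: [0.0, 0.677, 0.736, 0.0]
force: [-0.8, -0.4, 4.5]
finger_gap: 0.374
grip_force: 35.0
```

{"fn": "apply_moves", "kwargs": {"rows": [[0, 0, 0, 0, 0, 12, 0.2], [0, 0, 0, 0, 0, 45, 0.2], [0, 0, 0, 2, -15, 80, 0.2], [0, 0, 0, 7, -50, 90, 0.2], [0, 0, 0, 12, -88, 90, 0.2], [0, 0, 0, 18, -126, 90, 0.2], [0, 0, 0, 23, -164, 90, 0.2], [0, 0, 0, 28, -202, 90, 0.2], [0, 0, 0, 33, -236, 90, 0.2], [0, 0, 0, 35, -250.5, 90, 0.2]]}}

```text
clock: 10.82
tool_pos: [0.5044, -0.0743, 0.1035]
eef_rot: [0.001, 0.678, 0.735, 0.0]
force: [0.3, 0.9, -1.7]
finger_gap: 0.373
grip_force: 35.0
```

{"fn": "apply_moves", "kwargs": {"rows": [[0, 0, 0, 0, 0, -10, 0.2], [0, 0, 0, 0, 0, -35, 0.2], [0, 0, 0, 0, 0, -55, 0.2], [0, 0, 0, 0, 0, -62, 0.2], [0, 0, 0, 0, 0, -62, 0.2], [0, 0, 0, 0, 0, -62, 0.2]]}}

```text
clock: 11.32
tool_pos: [0.5037, -0.0701, 0.0407]
eef_rot: [-0.001, 0.676, 0.736, -0.0]
force: [-0.6, 0.3, -1.4]
finger_gap: 0.379
grip_force: 35.0
```

```bash
python3 rel.py 200 .028
```

```text
tcp [ 0.5043 -0.0702  0.0413] closing deg 4.858830689976315 [-0.1397 -0.022  -1.3906] 11.3667
weight side [506.8715 -66.3167] 0.7564491654021245 well side [507.3203 -72.524 ] move [ 0.4488 -6.2073]
```

{"fn": "apply_moves", "kwargs": {"rows": [[0, 0, 0, 0.3, -0.5, -3, 0.2], [0, 0, 0, 0.3, -0.5, -6, 0.2], [0, 0, 0, 0.3, -0.5, -8.5, 0.2], [0, 0, 0, 0.3, -0.5, -10.5, 0.2], [0, 0, 0, 0.3, -0.5, -11.5, 0.2]]}}

```text
clock: 11.78
tool_pos: [0.5043, -0.0713, 0.0292]
eef_rot: [-0.0, 0.677, 0.736, -0.0]
force: [-3.3, 0.3, 17.4]
finger_gap: 0.374
grip_force: 35.0
```

{"fn": "apply_moves", "kwargs": {"rows": [[0, 0, 0, 0, 0, 0.5, 0.2], [0, 0, 0, 0, 0, 0.5, 0.6], [0, 0, 0, 0, 0, 0.5, 0.6], [0, 0, 0, 0, 0, 0.5, 0.6], [0, 0, 0, 0, 0, 30, 0.6], [0, 0, 0, 0, 0, 62, 0.6], [0, 0, 0, 20, 20, 62, 0.6], [0, 0, 0, 48, 45, 62, 0.6], [0, 0, 0, 76, 70, 62, 0.6], [0, 0, 0, 104, 96, 62, 0.6]]}}

```text
clock: 12.62
tool_pos: [0.6095, 0.0256, 0.0918]
eef_rot: [0.0, 0.677, 0.736, 0.0]
force: [0.6, -0.8, 0.4]
finger_gap: 0.601
grip_force: 0.0
```

{"fn": "apply_moves", "kwargs": {"rows": [[0, 0, 0, 25, 22, 0, 0.6], [0, 0, 0, 39.5, 35, -20, 0.6], [0, 0, 0, 39.5, 35, -50, 0.6], [0, 0, 0, 39.5, 35, -70, 0.6], [0, 0, 0, 39.5, 35, -78, 0.6], [0, 0, 0, 39.5, 35, -78, 0.6]]}}

```text
clock: 13.12
tool_pos: [0.646, 0.0596, 0.0109]
eef_rot: [-0.001, 0.677, 0.736, -0.002]
force: [0.1, 0.9, 0.1]
finger_gap: 0.599
grip_force: 0.0
```

```bash
python3 chk.py pics/i.png; python3 seat.py 200 side
```

```text
[0.646  0.0596 0.0109] 13.1167 [0.0588 0.8852 0.1421]
500 pred [232.0484 210.0456] [[199.8, 146.0, 0.75], [288.4, 216.4, 0.75], [230.4, 207.3, 0.6], [268.5, 148.8, 0.48]]
200 pred [236.5424 227.9567] [[232.5, 228.8, 0.77]]
100 pred [240.5746 243.1199] [[252.6, 194.1, 0.6], [284.4, 191.8, 0.49]]
50 pred [244.0792 255.7897] [[252.1, 196.2, 0.4]]
200 0.014 [-1. -2.] 0.677
200 0.016 [-1.2 -2.3] 0.664
200 0.019 [-1.5 -2.3] 0.652
200 0.022 [-1.4 -2. ] 0.637
200 0.026 [-1.4 -2. ] 0.627
```

View pics/i.png

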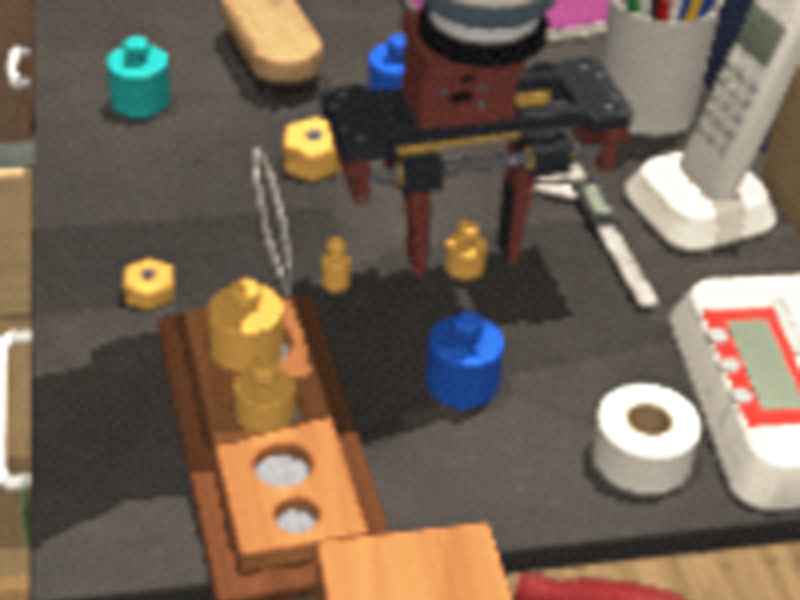

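500 and 200 stand upright in their wells (crop ~245,325 and ~265,395). The open fingers straddle the 100 at ~467,255. Grip it.

{"fn": "apply_moves", "kwargs": {"rows": [[0, 0, 0, 0, 0, 0, 0.15], [0, 0, 0, 0, 0, 0, 0.15], [0, 0, 0, 0, 0, 0, 0.15], [0, 0, 0, 0, 0, 0, 0.15], [0, 0, 0, 0, 0, 0, 0.15], [0, 0, 0, 0, 0, 0, 0.15]], "newtons": 30}}

```text
clock: 13.92
tool_pos: [0.6479, 0.0597, 0.0134]
eef_rot: [0.0, 0.677, 0.736, 0.0]
force: [-0.5, -0.7, 2.5]
finger_gap: 0.281
grip_force: 30.0
```

{"fn": "apply_moves", "kwargs": {"rows": [[0, 0, 0, 0, 0, 12, 0.15], [0, 0, 0, 0, 0, 45, 0.15], [0, 0, 0, -8, -10, 70, 0.15], [0, 0, 0, -30, -38, 70, 0.15], [0, 0, 0, -53, -67, 70, 0.15], [0, 0, 0, -76, -96, 70, 0.15], [0, 0, 0, -99, -125, 70, 0.15], [0, 0, 0, -122, -154, 70, 0.15], [0, 0, 0, -136, -171, 65, 0.15], [0, 0, 0, -139, -175.5, 50, 0.15]]}}

```text
clock: 14.75
tool_pos: [0.5074, -0.1183, 0.0651]
eef_rot: [0.001, 0.678, 0.735, 0.0]
force: [0.7, 0.2, -1.0]
finger_gap: 0.282
grip_force: 30.0
```

{"fn": "apply_moves", "kwargs": {"rows": [[0, 0, 0, 0, 0, -15, 0.15], [0, 0, 0, 0, 0, -21, 0.15], [0, 0, 0, 0, 0, -21, 0.15], [0, 0, 0, 0, 0, -21, 0.15]]}}

```text
clock: 15.08
tool_pos: [0.509, -0.1156, 0.0424]
eef_rot: [-0.0, 0.677, 0.736, -0.0]
force: [-0.2, -0.0, -0.3]
finger_gap: 0.284
grip_force: 30.0
```

```bash
python3 rel.py 100 .029
```

```text
tcp [ 0.5094 -0.1156  0.0427] closing deg 4.8477131277115575 [-0.233   1.4233 -0.4384] 15.1333
weight side [ 512.0919 -111.7261] 0.6986371817948058 well side [ 511.0469 -117.3695] move [-1.045  -5.6434]
```

{"fn": "apply_moves", "kwargs": {"rows": [[0, 0, 0, -0.5, -0.5, -3, 0.15], [0, 0, 0, -0.5, -0.5, -6, 0.15], [0, 0, 0, -0.5, -0.5, -9, 0.15], [0, 0, 0, -0.5, -0.5, -11.5, 0.15], [0, 0, 0, -0.5, -0.5, -13, 0.15], [0, 0, 0, -0.5, -0.5, -13, 0.15]]}}

```text
clock: 15.63
tool_pos: [0.5083, -0.1162, 0.0293]
eef_rot: [-0.0, 0.677, 0.736, -0.0]
force: [0.0, 1.2, 3.7]
finger_gap: 0.282
grip_force: 30.0
```

{"fn": "apply_moves", "kwargs": {"rows": [[0, 0, 0, 0, 0, 0, 0.5], [0, 0, 0, 0, 0, 0, 0.5], [0, 0, 0, 0, 0, 0, 0.5], [0, 0, 0, 0, 0, 30, 0.5], [0, 0, 0, 0, 0, 65, 0.5], [0, 0, 0, 10, 25, 70, 0.5], [0, 0, 0, 21, 62, 70, 0.5], [0, 0, 0, 33, 100, 70, 0.5], [0, 0, 0, 45, 138, 70, 0.5], [0, 0, 0, 54, 167, 70, 0.5]]}}

```text
clock: 16.47
tool_pos: [0.5631, 0.0532, 0.0995]
eef_rot: [0.0, 0.677, 0.736, 0.0]
force: [0.5, -1.1, 0.9]
finger_gap: 0.498
grip_force: 0.0
```

{"fn": "apply_moves", "kwargs": {"rows": [[0, 0, 0, 0.5, 3.5, -15, 0.5], [0, 0, 0, 0.5, 3.5, -50, 0.5], [0, 0, 0, 0.5, 3.5, -75, 0.5], [0, 0, 0, 0.5, 3.5, -86, 0.5], [0, 0, 0, 0.5, 3.5, -86, 0.5], [0, 0, 0, 0.5, 3.5, -86, 0.5], [0, 0, 0, 0.5, 3.5, -86, 0.05], [0, 0, 0, 0.5, 3.5, -86, 0.05], [0, 0, 0, 0.5, 3.5, -86, 0.05], [0, 0, 0, 0.5, 3.5, -86, 0.05]], "newtons": 25}}

```text
clock: 17.3
tool_pos: [0.5633, 0.0542, 0.014]
eef_rot: [0.0, 0.677, 0.736, 0.0]
force: [-0.3, 0.1, 0.2]
finger_gap: 0.233
grip_force: 0.0
```

{"fn": "apply_moves", "kwargs": {"rows": [[0, 0, 0, 0, 0, -0.5, 0.05], [0, 0, 0, 0, 0, -0.5, 0.05], [0, 0, 0, 0, 0, -0.5, 0.05], [0, 0, 0, 0, 0, -0.5, 0.05]]}}

```text
clock: 17.63
tool_pos: [0.5633, 0.0542, 0.0137]
eef_rot: [0.0, 0.677, 0.736, 0.0]
force: [-1.9, -0.3, 7.5]
finger_gap: 0.194
grip_force: 25.0
```

```bash
python3 chk.py pics/j.png; python3 seat.py 100 side
```

```text
[0.5633 0.0542 0.0137] 17.6333 [-1.9259 -0.263   7.5439]
500 pred [232.0484 210.0456] [[287.3, 217.9, 0.88], [200.5, 150.7, 0.78], [233.3, 209.8, 0.76], [269.1, 146.1, 0.41]]
200 pred [236.5424 227.9567] [[229.5, 230.4, 0.56]]
100 pred [240.5746 243.1199] [[240.5, 243.0, 0.45]]
50 pred [244.0792 255.7897] [[253.4, 194.3, 0.64]]
100 0.014 [-0.5  2.2] 0.584
100 0.016 [-1.   0.3] 0.6
100 0.019 [-1.1 -0.6] 0.59
100 0.022 [-1.  -0.6] 0.57
100 0.026 [-1.3 -0.5] 0.563
```

View pics/j.png

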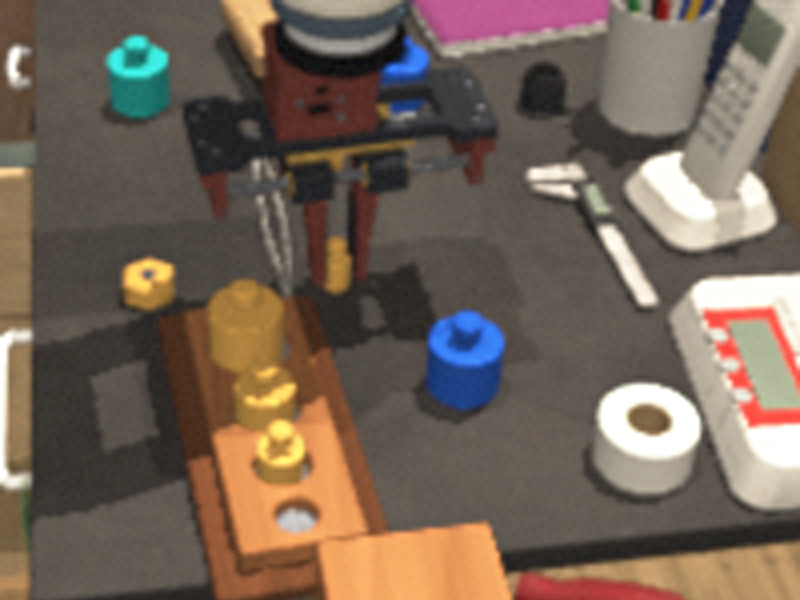

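Three weights seated (crop ~245,325; ~265,395; ~280,450), and the 50 is gripped at ~337,265.

{"fn": "apply_moves", "kwargs": {"rows": [[0, 0, 0, 0, 0, 12, 0.05], [0, 0, 0, 0, 0, 45, 0.05], [0, 0, 0, 0, -5, 80, 0.05], [0, 0, 0, -7, -30, 85, 0.05], [0, 0, 0, -16, -65, 85, 0.05], [0, 0, 0, -25, -100, 85, 0.05], [0, 0, 0, -34, -135, 85, 0.05], [0, 0, 0, -43, -170, 85, 0.05], [0, 0, 0, -50, -198, 75, 0.05], [0, 0, 0, -52, -206, 60, 0.05]]}}

```text
clock: 18.77
tool_pos: [0.5111, -0.1556, 0.0745]
eef_rot: [0.002, 0.678, 0.735, 0.001]
force: [0.1, 0.1, -0.7]
finger_gap: 0.191
grip_force: 25.0
```

{"fn": "apply_moves", "kwargs": {"rows": [[0, 0, 0, 0, 0, -20, 0.05], [0, 0, 0, 0, 0, -31, 0.05], [0, 0, 0, 0, 0, -31, 0.05], [0, 0, 0, 0, 0, -31, 0.05]]}}

```text
clock: 19.1
tool_pos: [0.5106, -0.1514, 0.0417]
eef_rot: [-0.001, 0.677, 0.736, -0.0]
force: [1.0, -0.3, 0.4]
finger_gap: 0.194
grip_force: 25.0
```

```bash
python3 rel.py 50 .029
```

```text
tcp [ 0.5112 -0.1514  0.0422] closing deg 4.857983505172427 [ 0.0705 -0.4684  0.0352] 19.15
weight side [ 513.9118 -148.4486] 0.7090352220520674 well side [ 514.0695 -153.7441] move [ 0.1577 -5.2955]
```

{"fn": "apply_moves", "kwargs": {"rows": [[0, 0, 0, 0, -0.7, -3, 0.05], [0, 0, 0, 0, -0.7, -6, 0.05], [0, 0, 0, 0, -0.7, -9, 0.05], [0, 0, 0, 0, -0.7, -11.5, 0.05], [0, 0, 0, 0, -0.7, -12.5, 0.05], [0, 0, 0, 0, -0.7, -12.5, 0.05]]}}

```text
clock: 19.65
tool_pos: [0.511, -0.1525, 0.0297]
eef_rot: [0.0, 0.677, 0.736, 0.0]
force: [-1.2, 1.5, 6.0]
finger_gap: 0.193
grip_force: 25.0
```

{"fn": "apply_moves", "kwargs": {"rows": [[0, 0, 0, 0, 0, 0, 0.4], [0, 0, 0, 0, 0, 0, 0.4], [0, 0, 0, 0, 0, 0, 0.4], [0, 0, 0, 0, 0, 30, 0.4], [0, 0, 0, 0, 0, 65, 0.4], [0, 0, 0, -5, -10, 95, 0.4], [0, 0, 0, -20, -20, 105, 0.4], [0, 0, 0, -40, -20, 105, 0.4], [0, 0, 0, -60, -20, 105, 0.4], [0, 0, 0, -60, -20, 105, 0.4]]}}

```text
clock: 20.48
tool_pos: [0.4471, -0.1719, 0.1339]
eef_rot: [-0.002, 0.677, 0.736, -0.001]
force: [0.2, 0.2, -0.6]
finger_gap: 0.402
grip_force: 0.0
```

```bash
cat > cov.py <<'E'
from h import *
b=env.capture("side");a=env.capture("top")
im=cv2.resize(b["pixels"][190:390,200:400],(600,600),interpolation=2)
cv2.imwrite("pics/k.png",im)
for n,c in(("side",b),("top",a)):
    print(n,[(np.round(d["uv"],1),round(d["p"],2),ray(c,d["uv"],.082)[:2]) for d in env.tip_of("cover_handle",c)[:2]])
    h=cv2.cvtColor(c["pixels"],cv2.COLOR_BGR2HSV)
    u=proj(c,[.558,-.307,.085]).astype(int)
    print([h[u[1]+j,u[0]+i].tolist() for i,j in((0,0),(0,2),(10,0),(-10,0))])
E
python3 cov.py; python3 seat.py 50,100 side
```

```text
side [(array([281.5, 301.4]), 0.96, array([ 0.56027659, -0.30477708]))]
[[11, 150, 129], [11, 151, 120], [13, 157, 231], [14, 155, 242]]
top [(array([273.9, 224.1]), 0.26, array([ 0.48570566, -0.01841087]))]
[[35, 6, 251], [33, 9, 251], [36, 5, 251], [30, 8, 250]]
50 0.014 [-1.2 -1. ] 0.494
50 0.016 [-1.3 -1.6] 0.494
50 0.019 [-1.5 -1.5] 0.5
50 0.022 [-1.3 -1.6] 0.495
50 0.026 [-2.1 -1.4] 0.497
100 0.014 [-0.4  0.2] 0.428
100 0.016 [-0.7 -0.4] 0.442
100 0.019 [-0.9 -2.2] 0.447
100 0.022 [-1.1 -3.7] 0.44
100 0.026 [-1.1 -1.2] 0.44
```

View pics/k.png

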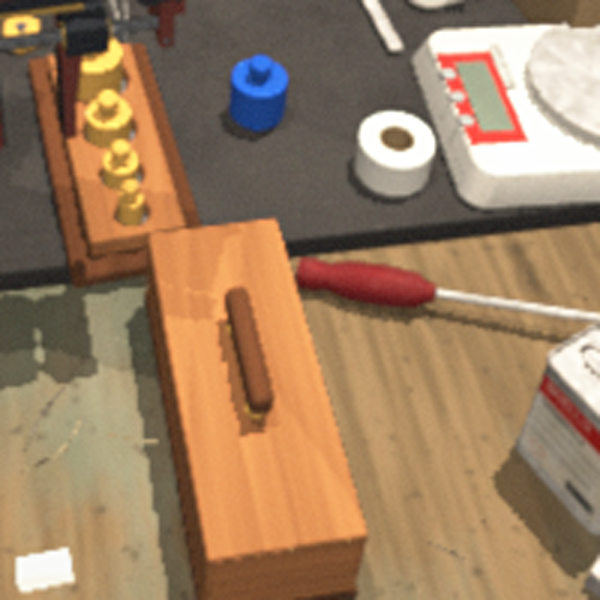

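All four weights stand upright in their wells (crop ~100,65; 107,115; 120,165; 130,203). The cover's top-face corners are at ~(148,236), (278,220), (366,537), (210,560) and its handle runs (238,292) to (262,405).

```bash
python3 - <<'E'
from h import *
np.set_printoptions(precision=4,suppress=True)
b=env.capture("side");a=env.capture("top")
def face(c,P,z):
    w=np.array([ray(c,p,z)[:2] for p in P]);print("centre",w.mean(0),"sides",[np.linalg.norm(w[i]-w[(i+1)%4]) for i in range(4)])
    for i,j in((0,3),(1,2)):d=w[j]-w[i];print("long dir deg",np.degrees(np.arctan2(d[1],d[0])))
face(b,[(200+x/3,190+y/3) for x,y in((148,236),(278,220),(366,537),(210,560))],.064)
m=cv2.inRange(cv2.cvtColor(cv2.resize(b["pixels"],None,fx=4,fy=4,interpolation=2),cv2.COLOR_BGR2HSV),(0,60,20),(14,255,175))
w=np.zeros_like(m);u=(proj(b,[.561,-.305,.085])*4).astype(int);cv2.circle(w,tuple(int(i) for i in u),95,255,-1)
k,l,st,ce=cv2.connectedComponentsWithStats(m&w);i=1+np.argmax(st[1:,4]);q=np.argwhere(l==i)[:,::-1]
print(st[i],ce[i]/4);(cx,cy),sz,an=cv2.minAreaRect(q.astype(np.float32));print(cx/4,cy/4,sz,an)
vx,vy,x0,y0=cv2.fitLine(q.astype(np.float32),cv2.DIST_L2,0,.01,.01).ravel()/np.array([1,1,4,4])
e=[ray(b,(x0+vx*t,y0+vy*t),.084)[:2] for t in(-15,15)];print("handle",ray(b,ce[i]/4,.084)[:2],np.degrees(np.arctan2(*(e[1]-e[0])[::-1])))
# top0
t=cv2.imread("pics/top0.png");
m=cv2.inRange(cv2.cvtColor(cv2.resize(t,None,fx=4,fy=4,interpolation=2),cv2.COLOR_BGR2HSV),(0,60,20),(14,255,160))
w=np.zeros_like(m);cv2.circle(w,(388*4,181*4),80,255,-1)
k,l,st,ce=cv2.connectedComponentsWithStats(m&w);i=1+np.argmax(st[1:,4]);q=np.argwhere(l==i)[:,::-1]
vx,vy,x0,y0=cv2.fitLine(q.astype(np.float32),cv2.DIST_L2,0,.01,.01).ravel()/np.array([1,1,4,4])
e=[ray(a,(x0+vx*t_,y0+vy*t_),.084)[:2] for t_ in(-12,12)];print(st[i],"handle top",ray(a,ce[i]/4,.084)[:2],np.degrees(np.arctan2(*(e[1]-e[0])[::-1])))
E
```

```text
centre [ 0.5604 -0.3163] sides [np.float64(0.08586210357191096), np.float64(0.21077029398293803), np.float64(0.08173258472620837), np.float64(0.20931486892063905)]
long dir deg -89.17171728032396
long dir deg -90.29613493421661
[1092 1133   73  163 7236] [281.6114 304.9676]
280.8546142578125 303.7640380859375 (164.03663635253906, 55.92408752441406) 77.24246978759766
handle [ 0.5587 -0.3131] -91.80097099714855
[1486  705  129   50 4082] handle top [ 0.5534 -0.3056] -89.76784665989335
```

```bash
cat > cf.py <<'E'
from fit import *
np.set_printoptions(precision=4,suppress=True)
def coverfit(c,px,g,z,zw=None,vmin=190):
    im=cv2.resize(px,None,fx=U,fy=U,interpolation=cv2.INTER_CUBIC);h=cv2.cvtColor(im,cv2.COLOR_BGR2HSV)
    m=cv2.inRange(h,(5,120,vmin),(20,255,255))
    def quad(p,gr=0):
        a=p[2]/100;R=np.array([[np.cos(a),-np.sin(a)],[np.sin(a),np.cos(a)]])
        return hull(c,[[*(R@[sx*(.043+gr),sy*(.105+gr)]+np.array(p[:2])/1e3),z] for sx in(1,-1) for sy in(1,-1)])
    w=np.zeros_like(m);cv2.fillConvexPoly(w,quad(g,.02),255);m&=w
    m=cv2.morphologyEx(m,cv2.MORPH_OPEN,np.ones((5,5)));k,l,st,_=cv2.connectedComponentsWithStats(m)
    m=np.where(l==1+np.argmax(st[1:,4]),255,0).astype(np.uint8)
    hl=cv2.convexHull(np.argwhere(m)[:,::-1].astype(np.int32));mm=np.zeros_like(m);cv2.fillConvexPoly(mm,hl,255)
    def f(p):
        s=np.zeros_like(m);cv2.fillConvexPoly(s,quad(p),255);return -np.count_nonzero(s&mm)/np.count_nonzero(s|mm)
    g=np.array(g,float);r=minimize(f,g,method="Nelder-Mead",options=dict(initial_simplex=[g,g+[5,0,0],g+[0,5,0],g+[0,0,4]],xatol=.1,fatol=1e-5))
    return r.x,-r.fun
if __name__=="__main__":
    b=env.capture("side");a=env.capture("top");t=cv2.imread("pics/top0.png")
    for v in(180,200):
        print("side",*coverfit(b,b["pixels"],[559,-312,0],.064,vmin=v)); print("top",*coverfit(a,t,[553,-308,0],.064,vmin=v))
E
python3 cf.py
```

```text
side [ 558.3384 -307.8456    4.9398] 0.859220447543376
top [ 557.0971 -306.9617    1.4975] 0.9396140550474773
side [ 560.4358 -307.0586    2.2725] 0.8683783005675743
top [ 556.7333 -307.4113    0.0945] 0.9246976028150429
```

{"fn": "apply_moves", "kwargs": {"rows": [[0, 0, -0.02, 10, -13, 0, 0.5], [0, 0, -0.04, 30, -38, 0, 0.5], [0, 0, -0.06, 52, -66, 0, 0.5], [0, 0, -0.084, 74, -95, 0, 0.5], [0, 0, -0.084, 94, -121, 0, 0.5], [0, 0, -0.084, 106, -135.5, 0, 0.5], [0, 0, -0.084, 106, -135.5, -10, 0.5], [0, 0, -0.084, 106, -135.5, -20, 0.5], [0, 0, -0.084, 106, -135.5, -20, 0.5]]}}

```text
clock: 21.68
tool_pos: [0.5543, -0.3061, 0.1109]
eef_rot: [-0.003, 0.707, 0.707, -0.001]
force: [0.9, 0.2, -0.9]
finger_gap: 0.501
grip_force: 0.0
```

```bash
sed -i 's/,n):/,n=40):/' look.py; python3 - <<'E'
from h import *
s=env.sense();p=s["tool_pos"];print(p,s["eef_rot"],s["clock"],s["q"])
b=env.capture("side");print(proj(b,p))
x,y=proj(b,p).astype(int);cv2.imwrite("pics/l.png",cv2.resize(b["pixels"][y-55:y+45,x-50:x+50],(600,600),interpolation=2))
E
```

```text
[ 0.55430009 -0.30605405  0.11090506] [-0.00291849  0.70704367  0.70716349 -0.00071963] 21.6833 [-5.23343154e-01  5.74434816e-01  1.67458174e+00  1.55328759e-04
  8.98586677e-01 -5.23609696e-01]
[279.20234139 292.36170943]
```

View pics/l.png

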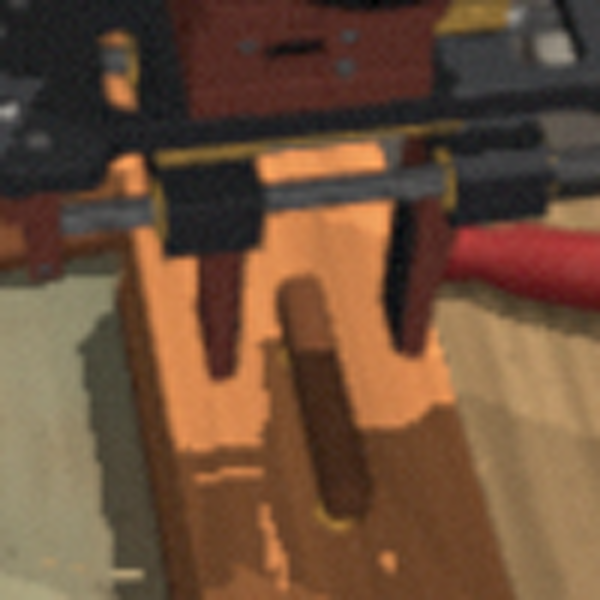

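Fingers (crop tips ~220,375 and ~410,350) straddle the bar (~300,285 to 352,510). Descend and grip.

{"fn": "apply_moves", "kwargs": {"rows": [[0, 0, 0, 0, 0, -15, 0.5], [0, 0, 0, 0, 0, -30, 0.5], [0, 0, 0, 0, 0, -40, 0.5], [0, 0, 0, 0, 0, -43, 0.5], [0, 0, 0, 0, 0, -43, 0.5], [0, 0, 0, 0, 0, -43, 0.05], [0, 0, 0, 0, 0, -43, 0.05], [0, 0, 0, 0, 0, -43, 0.05], [0, 0, 0, 0, 0, -43, 0.05], [0, 0, 0, 0, 0, -43, 0.05]], "newtons": 50}}

```text
clock: 22.57
tool_pos: [0.5575, -0.3083, 0.0719]
eef_rot: [0.001, 0.707, 0.707, 0.0]
force: [1.2, 0.2, 0.9]
finger_gap: 0.159
grip_force: 10.5
```

{"fn": "apply_moves", "kwargs": {"rows": [[0, 0, 0, 0, 0, 0, 0.05], [0, 0, 0, 0, 0, 0, 0.05], [0, 0, 0, 0, 0, 0, 0.05]], "newtons": 60}}

```text
clock: 22.82
tool_pos: [0.5571, -0.3081, 0.0714]
eef_rot: [0.0, 0.707, 0.707, 0.0]
force: [1.7, 0.3, 2.1]
finger_gap: 0.151
grip_force: 60.0
```

{"fn": "apply_moves", "kwargs": {"rows": [[0, 0, 0, 0, 0, 8, 0.05], [0, 0, 0, 0, 0, 22, 0.05], [0, 0, 0, 0, 0, 42, 0.05], [0, 0, 0, 0, 0, 62, 0.05], [0, 0, 0, 0, 0, 80, 0.05], [0, 0, 0, 0, 0, 90, 0.05], [0, 0, 0, 0, 0, 90, 0.05], [0, 0, 0, 0, 0, 90, 0.05]]}}

```text
clock: 23.48
tool_pos: [0.5568, -0.308, 0.1618]
eef_rot: [0.0, 0.707, 0.707, 0.0]
force: [0.9, 0.2, -2.3]
finger_gap: 0.152
grip_force: 60.0
```

{"fn": "apply_moves", "kwargs": {"rows": [[0, 0, 0.01, -4, 15, 0, 0.05], [0, 0, 0.02, -9, 40, 0, 0.05], [0, 0, 0.03, -16, 70, 0, 0.05], [0, 0, 0.04, -23, 100, 0, 0.05], [0, 0, 0.05, -30, 130, 0, 0.05], [0, 0, 0.06, -37, 160, 0, 0.05], [0, 0, 0.07, -43, 190, 0, 0.05], [0, 0, 0.083, -49, 215, 0, 0.05], [0, 0, 0.083, -52, 230, 0, 0.05], [0, 0, 0.083, -52, 230, 0, 0.05]]}}

```text
clock: 24.32
tool_pos: [0.5027, -0.0753, 0.1598]
eef_rot: [-0.002, 0.676, 0.737, -0.001]
force: [-0.1, -0.5, -2.5]
finger_gap: 0.155
grip_force: 60.0
```

```bash
python3 - <<'E'
from h import *
s=env.sense();p=s["tool_pos"];print(p,s["eef_rot"],s["clock"],s["force"],s["finger_gap"])
b=env.capture("side");t=env.capture("top")
cv2.imwrite("pics/n.png",cv2.resize(b["pixels"][120:290,150:350],(706,600),interpolation=2))
E
```

```text
[ 0.50266237 -0.07532371  0.15984087] [-0.00178245  0.67620627  0.73670969 -0.00086373] 24.3167 [-0.05770852 -0.50988103 -2.48583119] 0.15470712752460403
```

View pics/n.png

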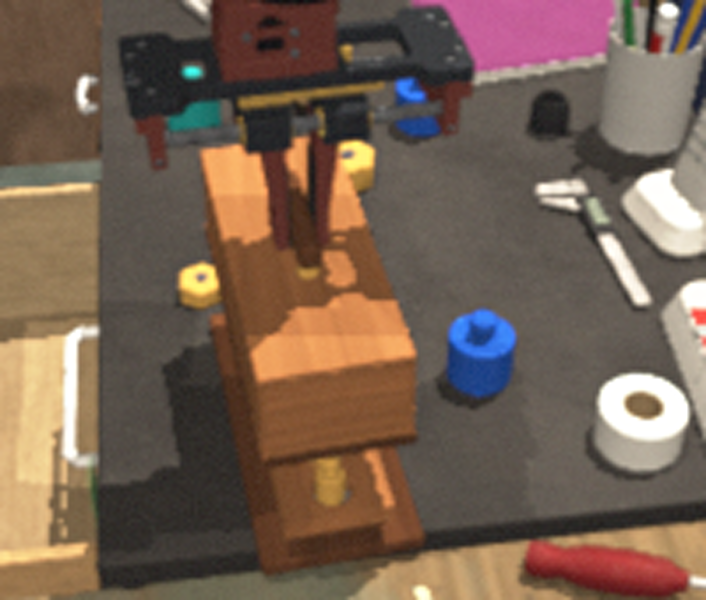

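The cover hangs level over the stand. Front bottom corners are at crop ~(265,458) and (415,437), front top corners ~(250,380) and (415,355).

```bash
python3 - <<'E'
from h import *
np.set_printoptions(precision=4,suppress=True)
b=env.capture("side");s=env.sense();p=s["tool_pos"];q=s["eef_rot"];print(p,np.degrees(2*np.arctan2(q[2],q[1]))-90)
F=lambda x,y:(150+x/3.53,120+y/3.53)
S=np.array([.5079,-.0795]);th=.0829;yx=np.array([np.cos(th),np.sin(th)]);yl=np.array([np.sin(th),-np.cos(th)])
E=p[2]-.0764
for P,z in(((265,458),E),((415,437),E),((250,380),E+.069),((415,355),E+.069),((200,150),E+.069)):
    w=ray(b,F(*P),z)[:2];print(P,w,"stand x,y",(w-S)@yx,(w-S)@yl)
# true edges expected: x +-.043, front y=+.105
for xy in((-.043,.105),(.043,.105)):
    for z in (E,E+.069):
        u=proj(b,[*(S+yx*xy[0]+yl*xy[1]),z]);print("expected",(u-[150,120])*3.53)
E
```

```text
[ 0.5047 -0.0783  0.1606] 4.781501929109538
(265, 458) [ 0.4741 -0.1757] stand x,y -0.04169433518906455 0.09304994671454213
(415, 437) [ 0.5589 -0.1713] stand x,y 0.043235340540266946 0.09573805679230138
(250, 380) [ 0.4679 -0.1832] stand x,y -0.04840166599037174 0.09998975972316693
(415, 355) [ 0.5555 -0.176 ] stand x,y 0.039413533518412584 0.1001553011700427
(200, 150) [0.4531 0.0237] stand x,y -0.04608019484972324 -0.10741454311294277
expected [266.3726 474.5387]
expected [262.0157 385.1905]
expected [418.7801 449.1218]
expected [423.9307 360.2736]
```

```bash
python3 - <<'E'
from h import *
np.set_printoptions(precision=4,suppress=True,linewidth=200)
b=env.capture("side");px=b["pixels"];g=cv2.cvtColor(px,cv2.COLOR_BGR2HSV)
for c in (230,238,246,254,262): print(c,[(r,*g[r,c][[1,2]].tolist()) for r in range(214,258)][::1])
E
```

```text
230 [(214, 163, 205), (215, 159, 230), (216, 155, 239), (217, 153, 239), (218, 156, 237), (219, 153, 238), (220, 154, 238), (221, 155, 238), (222, 156, 238), (223, 155, 238), (224, 155, 240), (225, 153, 240), (226, 151, 241), (227, 162, 223), (228, 161, 155), (229, 165, 125), (230, 158, 129), (231, 154, 134), (232, 158, 136), (233, 162, 131), (234, 154, 136), (235, 160, 140), (236, 158, 134), (237, 159, 125), (238, 157, 128), (239, 162, 131), (240, 158, 132), (241, 162, 137), (242, 155, 132), (243, 151, 128), (244, 155, 133), (245, 159, 133), (246, 153, 135), (247, 151, 128), (248, 152, 131), (249, 159, 125), (250, 148, 95), (251, 170, 72), (252, 153, 85), (253, 153, 112), (254, 164, 118), (255, 153, 120), (256, 165, 116), (257, 154, 119)]
238 [(214, 161, 225), (215, 155, 228), (216, 151, 239), (217, 151, 242), (218, 152, 241), (219, 154, 237), (220, 155, 235), (221, 157, 232), (222, 155, 232), (223, 157, 232), (224, 158, 229), (225, 159, 225), (226, 158, 174), (227, 155, 132), (228, 159, 130), (229, 159, 130), (230, 163, 133), (231, 160, 132), (232, 156, 136), (233, 159, 135), (234,
[... 1950 characters left out ...]
, 246), (217, 152, 245), (218, 154, 246), (219, 151, 247), (220, 152, 246), (221, 153, 244), (222, 160, 201), (223, 157, 148), (224, 162, 126), (225, 159, 127), (226, 154, 134), (227, 156, 134), (228, 158, 132), (229, 160, 139), (230, 154, 141), (231, 157, 135), (232, 153, 130), (233, 155, 135), (234, 155, 132), (235, 152, 131), (236, 155, 128), (237, 158, 126), (238, 154, 126), (239, 155, 132), (240, 158, 129), (241, 162, 124), (242, 156, 131), (243, 165, 131), (244, 152, 109), (245, 168, 73), (246, 143, 66), (247, 96, 80), (248, 108, 104), (249, 137, 115), (250, 144, 124), (251, 154, 126), (252, 158, 124), (253, 157, 125), (254, 158, 126), (255, 156, 124), (256, 155, 123), (257, 156, 119)]
```

```bash
python3 - <<'E'
from h import *
b=env.capture("side");px=b["pixels"];g=cv2.cvtColor(px,cv2.COLOR_BGR2HSV)
for r in (220,232,238,244):
  print(r,"L",[(c,*g[r,c].tolist()) for c in range(214,232)]);print("   R",[(c,*g[r,c].tolist()) for c in range(260,276)])
s=env.sense();p=s["tool_pos"];E=p[2]-.0764;print(p)
S=np.array([.5079,-.0795]);th=.0829;yx=np.array([np.cos(th),np.sin(th)]);yl=np.array([np.sin(th),-np.cos(th)])
for r in (220,232,238,244):
  # expected front-face vertical edges / top face left edge at this row
  for sx in(-.043,.043):
    if r==220:
      P=[proj(b,[*(S+yx*sx+yl*y),E+.069]) for y in(.05,.105)]
    else: P=[proj(b,[*(S+yx*sx+yl*.105),z]) for z in(E,E+.069)]
    t=(r-P[0][1])/(P[1][1]-P[0][1]);print(r,sx,"exp col",round(P[0][0]+t*(P[1][0]-P[0][0]),1))
E
```

```text
220 L [(214, 11, 157, 101), (215, 10, 159, 101), (216, 11, 146, 94), (217, 12, 157, 78), (218, 12, 147, 83), (219, 12, 150, 92), (220, 13, 159, 96), (221, 12, 161, 133), (222, 13, 160, 201), (223, 13, 158, 237), (224, 14, 156, 240), (225, 14, 156, 239), (226, 14, 154, 240), (227, 14, 155, 240), (228, 14, 153, 241), (229, 14, 151, 241), (230, 14, 154, 238), (231, 14, 155, 236)]
   R [(260, 14, 153, 242), (261, 14, 148, 246), (262, 14, 152, 246), (263, 15, 148, 247), (264, 15, 150, 248), (265, 15, 151, 248), (266, 14, 149, 250), (267, 14, 152, 250), (268, 12, 157, 228), (269, 12, 98, 135), (270, 16, 43, 100), (271, 16, 39, 99), (272, 18, 38, 100), (273, 16, 43, 100), (274, 14, 39, 98), (275, 13, 41, 99)]
232 L [(214, 10, 148, 67), (215, 10, 142, 77), (216, 9, 144, 78), (217, 11, 142, 81), (218, 11, 156, 77), (219, 11, 162, 71), (220, 11, 154, 68), (221, 12, 153, 85), (222, 13, 163, 94), (223, 13, 151, 103), (224, 12, 152, 114), (225, 12, 163, 125), (226, 13, 161, 128), (227, 12, 161, 133), (228, 12, 153, 135), (229, 12, 154, 136), (230, 12, 155, 135), (231, 12, 154, 137)]
   R [(260, 1
[... 1243 characters left out ...]
, 13, 163, 114), (226, 12, 149, 127), (227, 12, 156, 126), (228, 13, 160, 129), (229, 13, 153, 130), (230, 12, 158, 131), (231, 13, 155, 132)]
   R [(260, 11, 153, 112), (261, 12, 154, 104), (262, 12, 153, 108), (263, 13, 155, 105), (264, 12, 152, 99), (265, 12, 153, 90), (266, 12, 154, 81), (267, 11, 145, 86), (268, 13, 161, 92), (269, 11, 109, 91), (270, 14, 39, 85), (271, 12, 39, 84), (272, 16, 43, 88), (273, 15, 35, 87), (274, 17, 44, 93), (275, 18, 44, 87)]
[ 0.50496836 -0.07884128  0.16083323]
220 -0.043 exp col 222.0
220 0.043 exp col 269.4
232 -0.043 exp col 224.4
232 0.043 exp col 269.5
238 -0.043 exp col 224.7
238 0.043 exp col 269.2
244 -0.043 exp col 225.0
244 0.043 exp col 268.8
```

{"fn": "apply_moves", "kwargs": {"rows": [[0, 0, 0, 1, -2.5, -8, 0.05], [0, 0, 0, 1, -2.5, -25, 0.05], [0, 0, 0, 1, -2.5, -42, 0.05], [0, 0, 0, 1, -2.5, -52, 0.05], [0, 0, 0, 1, -2.5, -58, 0.05], [0, 0, 0, 1, -2.5, -62, 0.05]]}}

```text
clock: 25.07
tool_pos: [0.5055, -0.0809, 0.0981]
eef_rot: [-0.001, 0.677, 0.736, -0.0]
force: [-0.4, -0.1, -1.6]
finger_gap: 0.149
grip_force: 60.0
```

{"fn": "apply_moves", "kwargs": {"rows": [[0, 0, 0, 0, 0, -3, 0.05], [0, 0, 0, 0, 0, -6, 0.05], [0, 0, 0, 0, 0, -8.5, 0.05], [0, 0, 0, 0, 0, -9.5, 0.05], [0, 0, 0, 0, 0, -9.5, 0.05]]}}

```text
clock: 25.48
tool_pos: [0.5059, -0.0805, 0.0898]
eef_rot: [0.0, 0.677, 0.736, 0.0]
force: [-0.1, -0.0, -1.0]
finger_gap: 0.153
grip_force: 60.0
```

No obstruction down to 0.0898 m. About 1.4 mm is left.

{"fn": "apply_moves", "kwargs": {"rows": [[0, 0, 0, 0, 0, -1, 0.05], [0, 0, 0, 0, 0, -2, 0.05], [0, 0, 0, 0, 0, -2, 0.05], [0, 0, 0, 0, 0, -2, 0.05]]}}

```text
clock: 25.82
tool_pos: [0.5065, -0.0805, 0.0883]
eef_rot: [0.001, 0.677, 0.736, 0.0]
force: [0.5, 1.4, 5.0]
finger_gap: 0.156
grip_force: 60.0
```

Contact came at the predicted 0.0884 m. Release and retreat.

{"fn": "apply_moves", "kwargs": {"rows": [[0, 0, 0, 0, 0, 0, 0.4], [0, 0, 0, 0, 0, 0, 0.4], [0, 0, 0, 0, 0, 0, 0.4], [0, 0, 0, 0, 0, 0, 0.4], [0, 0, 0, 0, 0, 15, 0.4], [0, 0, 0, 0, 0, 35, 0.4], [0, 0, 0, -10, -20, 45, 0.4], [0, 0, 0, -30, -55, 45, 0.4], [0, 0, 0, -50, -90, 45, 0.4], [0, 0, 0, -70, -125, 45, 0.4]]}}

```text
clock: 26.65
tool_pos: [0.435, -0.2064, 0.1329]
eef_rot: [0.0, 0.677, 0.736, 0.0]
force: [0.7, -1.1, -0.2]
finger_gap: 0.4
grip_force: 0.0
```

{"fn": "apply_moves", "kwargs": {"rows": [[0, 0, 0, -20, -30, 0, 0.4], [0, 0, 0, -40, -60, 0, 0.4], [0, 0, 0, -60, -90, 0, 0.4], [0, 0, 0, -60, -90, 0, 0.4], [0, 0, 0, -60, -90, 0, 0.4]]}}

```text
clock: 27.07
tool_pos: [0.3747, -0.2968, 0.1326]
eef_rot: [-0.0, 0.679, 0.734, 0.0]
force: [0.2, 0.4, -0.2]
finger_gap: 0.4
grip_force: 0.0
```

```bash
python3 - <<'E'
from cf import *
b=env.capture("side");a=env.capture("top");s=env.sense();print(s["tool_pos"],s["clock"],s["force"])
for n,c,g,S in(("side",b,[508,-79.5,8.3],(507.9,-79.5)),("top",a,[502.3,-78.3,8.3],(502.3,-78.3))):
    print(n,"pred handle px",proj(c,[S[0]/1e3,S[1]/1e3,.099]),[(np.round(d["uv"],1),round(d["p"],2)) for d in env.tip_of("cover_handle",c)[:2]])
    try:
        x,i=coverfit(c,c["pixels"],g,.081);print(n,x,i,"minus stand",x[0]-S[0],x[1]-S[1],x[2]/100-.083)
    except Exception as e: print(n,e)
for k in("hex_small_centre","hex_large_centre"):
    print(k,[(np.round(d["uv"],1),round(d["p"],2)) for d in env.tip_of(k,b)[:2]])
E
```

```text
[ 0.3758 -0.2952  0.1326] 27.1667 [ 0.1448 -0.1759  0.3604]
side pred handle px [236.7682 209.5729] [(array([238.3, 210.2]), 0.83)]
side [509.161  -80.5475   9.225 ] 0.9800712713076242 minus stand 1.2609676715055684 -1.0475121385770194 0.009249602143041283
top pred handle px [298.6341 212.4077] [(array([296.7, 208.9]), 0.87)]
top [504.216  -78.9702   8.8794] 0.9867408806281682 minus stand 1.915984070168463 -0.6702201574645557 0.0057941219897881535
hex_small_centre [(array([206.4, 201.9]), 0.47)]
hex_large_centre [(array([245.5, 165. ]), 0.65)]
```

```bash
python3 -c "
from plant import env
print(env.finish_job())"
```

```text
the job is handed in; nothing more can be done
None
```

The job is handed in at about 27 s, with no verdict returned: camera checks and contact heights put all four round weights down in their own wells and the cover fully down on the stand (within about 2 mm and 0.01 rad), the hexagonal weights were not touched, and the arm is clear.

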